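# Lock the chassis cover with a quarter-turn stud

## Task

Lift the red wing-handled stud up and off its two-prong hook on the tool rack and use it to lock the sloping cover of the instrument chassis: line its foot bar up with the slot, push it in until the flange sits flat on the cover, then turn it a quarter turn (either way) and let go. Leave the other hung tools, the spray can and the multimeter where they are.

Things in the scene. Friction and masses are not known exactly. Their poses are not given: they have to be found in the camera images.
- stud: Quarter-turn stud with red wing, 118 mm long, 0.15 to 0.31 kg. Origin: centre of the flange's underside; z along the stem to the wing, x along wing and foot bar (parallel). Flange 56 mm across, z 0 to 6 mm; stem 12 mm thick up to z 50; wing above. Hangs upright on one hook (any of three), wing's underside on the two prongs, stem between them, wing parallel to the board.
- wing (a point): On the stud's axis, 80 mm above its origin, in the wing: a flat red handle 80 (x) x 12 (y) mm, z 50 to 94 mm of the stud. Pinch it here across the 12 mm, from above; fingers that reach below z = 62 mm of the stud come between the hook's tips.
- foot (a point): Centre of the foot bar's lower end, 24 mm below the stud's origin. Bar 36 (x) x 8 (y) mm, stud z -24 to -16; above it a shank 14 mm thick up to the flange.
- rack: Fixed upright tool rack on one side of the bench (left or right). Origin on the bench under the middle hook; x points to its board (the robot is on the -x side), y along the board. Board 330 mm wide, front face at x = 60 mm, top at z = 215 mm; its foot lies at x = 35 to 135 mm. Three alike two-prong hooks at y = -105, 0 and 105 mm; things hang within 6 mm of x = 0.
- hook (a point): Load point of the rack's middle hook, on the prongs' top side (rack x 0, y 0, z 190 mm). Prongs 8 mm thick, 40 mm apart, level along x, tips upturned at x = -34 mm with tops at z = 202. The stud must rise over 12 mm to clear the tips, but its flange meets the prongs after 36 mm: lift it about 24 mm, draw it out at least 75 mm to -x, then lift on.
- cover: Fixed sloping cover of the chassis, on the other side of the bench from the rack: olive-yellow plate 200 (x) x 220 (y) x 12 mm. Origin: slot centre on the top face, 110 mm above the bench; z is the outward normal, 30 degrees from vertical, leaning to the robot's side; x points up the slope, y is level. Nothing stands above it.
- slot (a point): Centre of the slot, on the cover's top face (the cover's origin), within a white painted border 65 x 68 mm. Slot right through, 44 mm along y, 15 mm wide, with a 21 mm square hole in its middle; 46 mm free below the plate. The foot bar passes only along y. With the flange on the plate the bar is 4 mm below the plate and can turn either way.
- mallet: Rubber mallet hung on one of the hooks: black head 76 (x) x 34 (y) x 34 (z) mm, wooden handle 20 mm thick that hangs 130 mm down. Origin: centre of the head's underside. Bystander.
- driver: T-handled socket driver hung on one of the hooks: blue bar 76 (x) x 18 (y) x 18 (z) mm, steel shaft that hangs 130 mm down. Origin: centre of the bar's underside. Bystander.
- can: Green spray can 52 mm across and 190 mm tall, standing on the bench between the rack and the chassis, on the robot's side. Origin: centre of its underside. Bystander.
- meter: Yellow multimeter 75 (x) x 150 (y) x 34 (z) mm lying on the bench. Origin: centre of its underside. Bystander.
There are look-alikes about, which are no part of the job. What is meant by the stud is not orange or purple, and is the larger of those in its own colour.

How it is judged:
By the outcome, as a careful person would: the job done as asked, in the order asked, and still so for the second after the job is handed in, with the robot touching nothing.
It also fails if it takes over 53 s, if anything falls off the work surface, if the arm or the gripper's body presses on something with over 40 N, if the wrist force passes 120 N, or if a joint passes its speed limit or range.

## Robot

A 6-joint arm with a two-finger parallel gripper is mounted at the origin on the work surface. World frame = base frame: x ahead of the robot, y to its left, z up, the work surface at z = 0. Lengths are in m, angles in rad, forces in N, time in s.
With the tool pointing down it reaches from about 0.35 to 0.85 m from the base axis. Payload 8.1 kg.
Tool frame: the origin (TCP) lies at the very end of the fingers, on their centre line; the grasp point (between the pads) lies robot.tcp_to_grasp behind it (robot.tcp_to_grasp is the distance from the TCP to the grasp point, in m); z points along the fingers, y is the line along which they close (so a half turn about z gives the same grasp; the last joint's range is limited). The gripper opens to 93 mm and grips with 3 to 60 N. Pads are 15 mm wide; open, the fingers measure 128 mm over their backs; the gripper's body (75 mm by 188 mm) begins 65 mm behind the grasp point.
Start: joints at [1.203, 0.13, 1.488, -0, 1.523, -0.085], TCP at [0.167, 0.576, 0.219] pointing down, gripper open.
Joint ranges: [-2.96, 2.96], [-0.89, 2.26], [0.02, 2.5], [-1.34, 4.48], [0, 2.73], [-2.66, 2.66]. Speed limits (rad/s): [2.39, 2.39, 2.79, 3.14, 3.14, 3.14].

## Interface

Orientations are given as a rotation vector (axis times angle).
In Python, from plant import robot gives the robot as it stands. The module is installed in compiled form; this text tells all that it offers.
- The arm moves only by the shell command python3 -m pendant 'ROWS' [FORCE]. ROWS is JSON, a list that holds one entry, the list of rows, each a list of 5 numbers: the opening, from 0 (shut) to 1 (fully open), then the shift along the tool's x, y, z in cm, then the turn about the tool's z in degrees. In form: [[[fingers, x, y, z, roll], ...]]. A call has 1 to 8 rows; each row shifts and turns the commanded pose from where the row before left it, along the tool's axes as they then stand; what a row does not reach is not made up. A row lasts 1/10 s, in which the tool goes at most 50 mm and 8.59 degrees, less where a joint would pass 70% of its speed; a pose out of reach is approached as far as the arm can. A call is refused whole if a number of a shift passes 5 or a number of a turn 8.59, either way. A call with a gripper value outside its range is refused whole. The fingers move at their own pace and stop on an object; FORCE is the grip in N (left out, the last holds). Time passes only in rows, so rows that do not move let the fingers close. It gives the time, the measured TCP pose, the force, the opening and the grip force at its end, in the units of the state.
- robot.read_state(): the state, without advancing time (a new reading comes with each control period).
- robot.read_camera(name): name is "scene" or "top"; returns a dict with "img" (480x640x3 uint8, blue, green, red), "K" (3x3 intrinsics, pixels), "k1" (the pictures are not rectified: a ray, as slopes to the right and down, at radius r is drawn at 1 + k1 r^2 times it, then the intrinsics apply), "pose" (4x4, takes a point from camera to world coordinates). Camera axes: x right, y up, looking along -z (the intrinsics and any distortion apply to the point x, -y, -z); pixel columns grow to the right and rows downward; lengths in m; the calibration is good to about 2 mm. A picture is of the moment at which its call begins. There is no depth.
- robot.close_job(): hands the job in; it is judged then, once.
The state is a dict: "t": time; "q": joint angles; "dq": joint speeds; "joint_torque": joint torques, N m; "tool_pos": TCP position; "orientation": TCP orientation; "force": force on the tool from outside, world axes, zero at the start; "wrist_torque": the same for the moment, N m; "opening": finger opening in m; "gripper_force": force on a finger pad.
Only numpy, scipy, OpenCV 4.12 (cv2) and the standard library are available. Lean on these libraries where they do the work, as an engineer would, in place of code of your own. Each camera call takes 0.05 s, during which the arm holds its last target. There are 200 camera calls.

## Working session

There is one attempt and no reset: what is moved stays moved. The work goes in short steps, Python scripts to look and compute and a shell command to move; the robot and the scene stay as the last step left them, time stands still between calls to the robot, and variables do not carry over. Pictures are saved under pics/ and viewed, at most 10 in all, crops included, and the job is handed in when it is done.

```bash
mkdir -p pics; ls
python3 - <<'E'
from plant import robot
import cv2,numpy as np
print(robot.tcp_to_grasp)
s=robot.read_state();print(s)
for n in("scene","top"):
    c=robot.read_camera(n);cv2.imwrite(f"pics/{n}0.png",c["img"]);print(n,c["K"],c["k1"],c["pose"])
E
```

```text
pics
0.0188
{'t': 0.0, 'q': array([ 1.20263697e+00,  1.31161238e-01,  1.48924202e+00, -1.83104653e-05,
        1.52298658e+00, -8.53636475e-02]), 'dq': array([ 1.08457002e-03, -1.03710253e-03, -1.07816254e-03, -9.29381800e-05,
        1.03546327e-03, -1.88826500e-04]), 'joint_torque': array([-1.10696772e-03, -5.59875441e+01, -4.91728914e+01,  7.66137103e-02,
        3.68042488e-02, -1.51481304e-04]), 'tool_pos': array([0.16719013, 0.57566207, 0.21760786]), 'orientation': array([-4.42679726e-01, -3.10985609e+00,  2.75684750e-03]), 'force': array([ 0.10244328, -0.76367684, -0.30807682]), 'wrist_torque': array([-0.00835363,  0.0047496 , -0.0367411 ]), 'gripper_force': 0.0, 'opening': 0.09277760594186825}
scene [[589.41159191   0.         316.59003537]
 [  0.         589.41159191 237.37530152]
 [  0.           0.           1.        ]] 0.03598203111871616 [[-0.17281108 -0.55799369  0.81165224  1.5223934 ]
 [ 0.98473699 -0.11521535  0.13045492  0.16641028]
 [ 0.02072177  0.82180804  0.56938752  0.90162285]
 [ 0.          0.          0.          1.        ]]
top [[481.42945686   0.         318.88997107]
 [  0.         481.42945686 238.12505481]
 [  0.           0.           1.        ]] 0.03399578487012509 [[ 0.02186762  0.99726822 -0.07055422  0.36967233]
 [-0.99967246  0.0227497   0.01172282 -0.00928588]
 [ 0.01329588  0.07027476  0.99743906  1.01093677]
 [ 0.          0.          0.          1.        ]]
```

View pics/scene0.png

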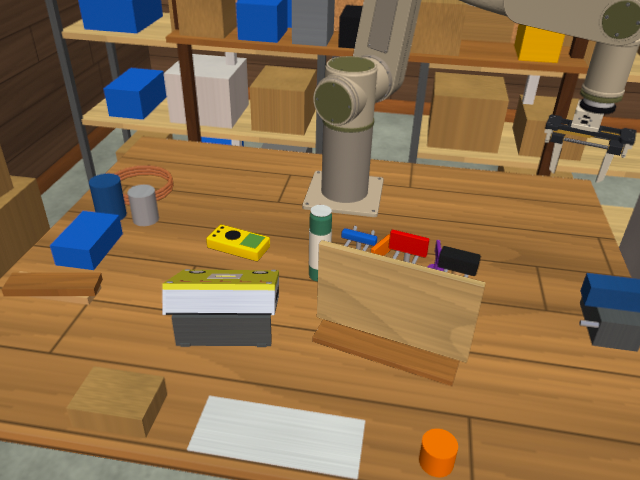

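View pics/top0.png

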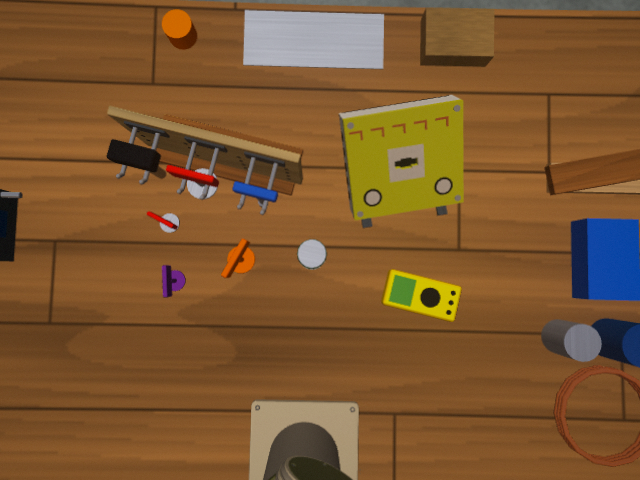

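The scene view shows the rack seen from behind, with the red wing at about (408,243). In the top view the red stud is on the middle hook at (192,176), the slot is at (406,162) in the white patch, and the can is at (312,254). The smaller red stud at (163,220), plus the orange and purple ones, are decoys.

```bash
cat > h.py <<'E'
import cv2,numpy as np
from plant import robot
from scipy.spatial.transform import Rotation as R
def ray(c,uv):
    K,k=c["K"],c["k1"]; d=(np.array(uv,float)-K[:2,2])/[K[0,0],K[1,1]]; p=d.copy()
    for _ in range(20): p=d/(1+k*(p@p))
    P=c["pose"]; v=P[:3,:3]@np.array([p[0],-p[1],-1]); return P[:3,3],v/np.linalg.norm(v)
def onz(c,uv,z):
    o,v=ray(c,uv); return o+v*(z-o[2])/v[2]
def tri(c1,a,c2,b):
    o1,v1=ray(c1,a);o2,v2=ray(c2,b)
    s=np.linalg.lstsq(np.c_[v1,-v2],o2-o1,rcond=None)[0]; p,q=o1+s[0]*v1,o2+s[1]*v2
    return (p+q)/2,np.linalg.norm(p-q)
def proj(c,p):
    P=c["pose"]; q=P[:3,:3].T@(np.array(p)-P[:3,3]); s=np.array([q[0],-q[1]])/-q[2]; s=s*(1+c["k1"]*(s@s))
    return c["K"][:2,:2]@s+c["K"][:2,2]
def mask(c,lo,hi):
    return cv2.inRange(cv2.cvtColor(c["img"],cv2.COLOR_BGR2HSV),np.array(lo),np.array(hi))
def blobs(m,amin=40):
    cs=[x for x in cv2.findContours(m,cv2.RETR_EXTERNAL,cv2.CHAIN_APPROX_NONE)[0] if cv2.contourArea(x)>amin]
    return sorted(cs,key=cv2.contourArea,reverse=True)
E
python3 - <<'E'
from h import *
S,T=robot.read_camera("scene"),robot.read_camera("top")
for n,c in(("s",S),("t",T)):
    m=mask(c,(0,170,60),(4,255,255))|mask(c,(176,170,60),(180,255,255))
    for b in blobs(m)[:2]: print(n,"red",cv2.contourArea(b),cv2.approxPolyDP(b,2,True).reshape(-1,2).tolist(),cv2.minAreaRect(b))
    m=mask(c,(25,150,60),(34,255,255))
    for b in blobs(m,300)[:2]: print(n,"yel",cv2.contourArea(b),cv2.approxPolyDP(b,4,True).reshape(-1,2).tolist())
def up(c,x,y,w,h,f): return cv2.resize(c["img"][y:y+h,x:x+w],None,fx=f,fy=f,interpolation=cv2.INTER_CUBIC)
a=up(S,300,200,190,110,4); b=up(T,100,100,200,120,4)[:, :760]
cv2.imwrite("pics/c1.png",np.vstack([cv2.resize(a,(760,300)),cv2.resize(b,(760,300))]))
a=up(S,155,255,130,65,6); b=up(T,330,90,140,140,2)
cv2.imwrite("pics/c2.png",np.vstack([cv2.resize(a,(560,280)),cv2.resize(b,(560,280))]))
E
```

```text
s red 693.5 [[391, 231], [390, 248], [425, 256], [428, 238]] ((408.5163269042969, 243.00396728515625), (39.68777084350586, 19.408124923706055), 13.570433616638184)
s yel 1856.0 [[163, 288], [274, 289], [278, 270], [182, 270]]
s yel 900.0 [[207, 237], [253, 252], [268, 239], [223, 225]]
t red 422.5 [[166, 168], [175, 176], [217, 185], [212, 176], [171, 165]] ((191.81863403320312, 175.31654357910156), (53.665958404541016, 10.064687728881836), 15.068489074707031)
t red 107.0 [[147, 213], [171, 227], [176, 227], [151, 212]] ((161.57643127441406, 219.85986328125), (32.16290283203125, 4.469286918640137), 28.610462188720703)
t yel 11608.5 [[462, 100], [343, 119], [355, 219], [462, 201]]
t yel 2389.0 [[391, 270], [385, 303], [453, 319], [460, 287]]
```

View pics/c1.png

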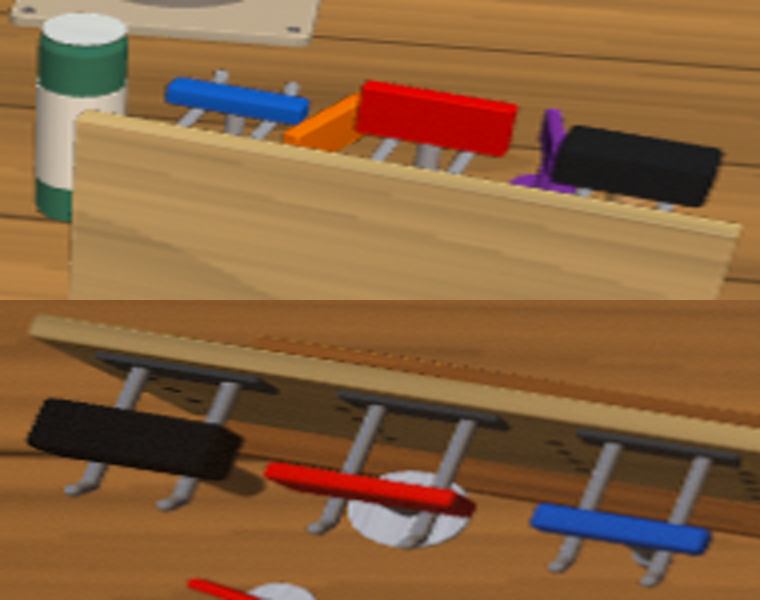

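The crop shows the red wing on the middle hook, with blue and black on the outer hooks. I'll triangulate the wing's top edge and the cover next.

Run:
```python
from h import *
S,T=robot.read_camera("scene"),robot.read_camera("top")
for a,b in (((391,231),(213,177)),((428,238),(170,165)),((409,234.5),(191.5,171))): print("wing top",tri(S,a,T,b))
m=mask(T,(0,170,60),(4,255,255))|mask(T,(176,170,60),(180,255,255))
p=blobs(m)[0].reshape(-1,2)
# top face = brighter red
hsv=cv2.cvtColor(T["img"],cv2.COLOR_BGR2HSV)
mm=m&cv2.inRange(hsv[...,2],np.array(200),np.array(255)); b=blobs(mm,20)
print(hsv[174:186,190,2], cv2.minAreaRect(b[0]) if b else None)
if b:
  box=cv2.boxPoints(cv2.minAreaRect(b[0])); w=np.array([onz(T,q,.234) for q in box]);print(w.round(4),w.mean(0))
# hooks blue/black/board top edge ends
for q in ((107,106),(302,152)): print("board top edge",onz(T,q,.215))
for b in (mask(T,(100,150,60),(125,255,255)),):
  for x in blobs(b,100)[:4]:
    r=cv2.minAreaRect(x); print("blue",r,onz(T,r[0],.2))
# slot
roi=np.zeros(T["img"].shape[:2],np.uint8); roi[130:195,375:440]=255
w=mask(T,(0,0,120),(180,110,255))&roi
x=blobs(w)[0]; r=cv2.minAreaRect(x); print("border",cv2.approxPolyDP(x,3,True).reshape(-1,2).tolist(),r)
for q in cv2.boxPoints(r): print(onz(T,q,.11))
d=cv2.inRange(hsv[...,2],np.array(0),np.array(70))&roi
x=blobs(d,10)[0]; r2=cv2.minAreaRect(x); print("slot",r2,onz(T,r2[0],.11),onz(T,r[0],.11))
roi=np.zeros_like(roi); roi[255:292,160:285]=255
```

```text
wing top (array([0.51989189, 0.15651054, 0.23512772]), np.float64(0.0020447419366908005))
wing top (array([0.53676595, 0.22792597, 0.2387731 ]), np.float64(0.007147589218844752))
wing top (array([0.52836303, 0.19197339, 0.2369488 ]), np.float64(0.003920010847355322))
[207 199 167 110  79  80 123 164 183 184 187 187] ((189.3235321044922, 172.70590209960938), (46.081764221191406, 4.123105525970459), 14.03624439239502)
[[0.5311 0.231  0.234 ]
 [0.5377 0.2297 0.234 ]
 [0.5213 0.1571 0.234 ]
 [0.5147 0.1585 0.234 ]] [0.52621349 0.19407632 0.234     ]
board top edge [0.63840621 0.33891693 0.215     ]
board top edge [0.56999412 0.01282639 0.215     ]
blue ((605.5, 259.0), (80.0, 67.0), 90.0) [ 0.40290968 -0.50017674  0.2       ]
blue ((630.5, 345.0), (42.0, 17.0), 90.0) [ 0.26185468 -0.5372786   0.2       ]
blue ((254.7344970703125, 191.01771545410156), (44.1738395690918, 10.349298477172852), 14.620874404907227) [0.50461935 0.09171514 0.2       ]
border [[422, 144], [388, 149], [390, 181], [424, 175]] ((406.4344787597656, 162.59048461914062), (32.74353790283203, 38.273197174072266), 80.90972137451172)
[ 0.60521169 -0.14173609  0.11      ]
[ 0.61852757 -0.21347705  0.11      ]
[ 0.55659953 -0.22383658  0.11      ]
[ 0.54339013 -0.15237757  0.11      ]
slot ((405.48651123046875, 161.91891479492188), (7.233555316925049, 21.700664520263672), 80.53767395019531) [ 0.58212906 -0.18105374  0.11      ] [ 0.58088034 -0.18286743  0.11      ]
```

View pics/c2.png

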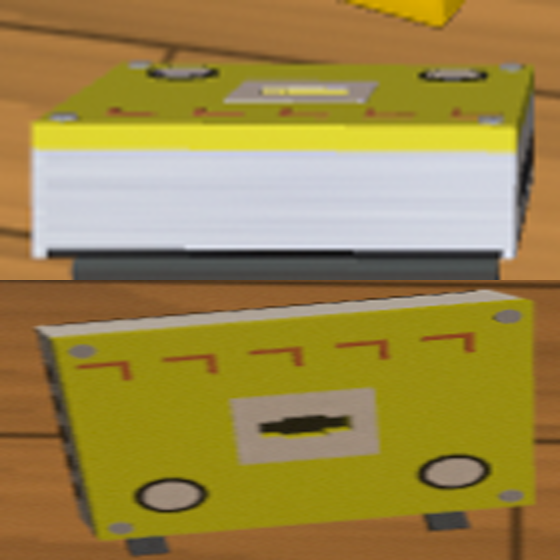

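The cover crop shows the slot in the white border at about (226,276) in the scene image and (406,162) in the top image.

```bash
cat >> h.py <<'E'
def go(p,yaw_y=None):
    s=robot.read_state(); M=R.from_rotvec(s["orientation"]).as_matrix()
    d=M.T@(np.array(p)-s["tool_pos"])*100; print("pos",s["tool_pos"].round(4),"shift cm",d.round(2),"t",s["t"],"F",s["force"].round(1),"open",round(s["opening"],4))
    print("tool x,y,z:",M.T.round(3).tolist())
    if yaw_y is not None:
        a=np.deg2rad(yaw_y); t=M.T@np.array([np.cos(a),np.sin(a),0]); r=np.rad2deg(np.arctan2(-t[0],t[1])); print("roll deg",r.round(2),"or",((r+360)%360-180).round(2))
    return M
E
python3 - <<'E'
from h import *
S,T=robot.read_camera("scene"),robot.read_camera("top")
print(tri(S,(225.8,276.1),T,(405.8,162.2)))
c=tri(S,(225.8,276.1),T,(405.8,162.2))[0]
# border corners on plane with 30 deg tilt
for az in (9,10.4):
    a=np.deg2rad(az);n=np.array([-np.cos(a)*.5,-np.sin(a)*.5,np.cos(np.pi/6)])
    P=[]
    for q in ((388,149),(422,144),(424,175),(390,181)):
        o,v=ray(T,q);P.append(o+v*(n@(c-o))/(n@v))
    P=np.array(P);print(P.mean(0),[np.linalg.norm(P[i]-P[i-1]).round(4) for i in range(4)],[np.rad2deg(np.arctan2(*(P[i]-P[j])[1::-1])).round(2) for i,j in((0,1),(3,2))])
print(proj(S,(.1,0,.3)))
go((.527,.193,.32),-12.3)
E
```

```text
(array([ 0.5805927 , -0.17997505,  0.11333005]), np.float64(0.002078451540546378))
[ 0.58032529 -0.18146877  0.11304265] [np.float64(0.0632), np.float64(0.0641), np.float64(0.0613), np.float64(0.0662)] [np.float64(99.69), np.float64(101.2)]
[ 0.58033204 -0.18148703  0.11302444] [np.float64(0.0632), np.float64(0.0642), np.float64(0.0613), np.float64(0.0664)] [np.float64(99.86), np.float64(101.31)]
[343.59458056 113.58708846]
pos [0.1674 0.5761 0.2185] shift cm [-45.22 -26.76 -10.15] t 0.4 F [0.1 0.5 0.2] open 0.0935
tool x,y,z: [[-0.96, 0.279, 0.0], [0.279, 0.96, -0.0], [-0.0, -0.0, -1.0]]
roll deg 86.1 or -93.9
```

```bash
python3 -m pendant '[[[1,0,0,-4,0],[0.5,-3,-2,-4,0],[0.5,-4,-3,-2,0],[0.5,-4,-3,0,0],[0.5,-4,-3,0,0],[0.5,-4,-3,0,0],[0.5,-4,-3,0,0],[0.5,-4,-3,0,0]]]'; python3 -m pendant '[[[0.5,-4,-3,0,0],[0.5,-4,-2,0,0],[0.5,-4,0,0,0],[0.5,-4,0,0,0],[0.5,-2,0,0,0]]]'; python3 -c "
from h import *
go((.527,.193,.32),-12.3)"
```

```text
t: 1.2
tool_pos: [0.3679, 0.3119, 0.3146]
orientation: [0.442, 3.11, 0.001]
force: [0.9, 0.9, -0.1]
opening: 0.0469
gripper_force: 0.0
t: 1.7
tool_pos: [0.5283, 0.2136, 0.3139]
orientation: [0.446, 3.11, -0.001]
force: [-0.2, 0.5, 0.6]
opening: 0.0462
gripper_force: 0.0
pos [0.5283 0.2136 0.3139] shift cm [-0.45 -2.01 -0.61] t 1.7 F [-0.2  0.5  0.6] open 0.0462
tool x,y,z: [[-0.96, 0.281, -0.0], [0.281, 0.96, -0.0], [0.0, -0.0, -1.0]]
roll deg 85.97 or -94.03
```

```bash
python3 -m pendant '[[[0.5,0,0,0,8.5],[0.5,0,0,0,8.5],[0.5,0,0,0,8.5],[0.5,0,0,0,8.5],[0.5,0,0,0,8.5],[0.5,0,0,0,8.5],[0.5,0,0,0,8.5],[0.5,0,0,0,8.5]]]';python3 -m pendant '[[[0.5,0,0,0,8.5],[0.5,0,0,0,8.5],[0.5,0,0,0,0]]]'; python3 -c "
from h import *
go((.527,.193,.32),-12.3);print(robot.read_state()['q'])"
```

```text
t: 2.5
tool_pos: [0.5259, 0.2154, 0.3144]
orientation: [-2.113, -2.324, -0.0]
force: [-0.6, -0.6, -0.2]
opening: 0.0467
gripper_force: 0.0
t: 2.8
tool_pos: [0.526, 0.2154, 0.3144]
orientation: [2.43, 1.991, 0.0]
force: [-0.3, 0.0, -0.2]
opening: 0.0464
gripper_force: 0.0
pos [0.526  0.2154 0.3144] shift cm [-2.17  0.54 -0.56] t 2.8 F [-0.3  0.  -0.2] open 0.0464
tool x,y,z: [[0.197, 0.98, 0.0], [0.98, -0.197, 0.0], [0.0, 0.0, -1.0]]
roll deg 0.95 or -179.05
[ 2.98448009e-01  2.49661516e-02  1.42645092e+00 -5.45242846e-06
  1.69010352e+00  4.96483360e-01]
```

```bash
python3 -m pendant '[[[0.5,-2.2,0.5,0,1],[0.5,0,0,3,0],[0.5,0,0,2,0],[0.5,0,0,0,0]]]'
python3 - <<'E'
from h import *
go((.527,.193,.205),-12.3)
S,T=robot.read_camera("scene"),robot.read_camera("top")
a=cv2.resize(S["img"][170:290,320:500],(720,480)); cv2.imwrite("pics/g1.png",np.hstack([cv2.resize(S["img"][160:290,330:490],(400,325)),cv2.resize(T["img"][110:240,110:270],(400,325))]))
E
```

```text
t: 3.2
tool_pos: [0.5249, 0.1922, 0.2608]
orientation: [-2.439, -1.976, 0.008]
force: [-0.7, 0.2, -0.4]
opening: 0.0465
gripper_force: 0.0
pos [0.5249 0.1922 0.2608] shift cm [0.14 0.22 5.58] t 3.2 F [-0.7  0.2 -0.4] open 0.0465
tool x,y,z: [[0.208, 0.978, -0.003], [0.978, -0.208, -0.005], [-0.006, -0.001, -1.0]]
roll deg 0.32 or -179.68
```

View pics/g1.png

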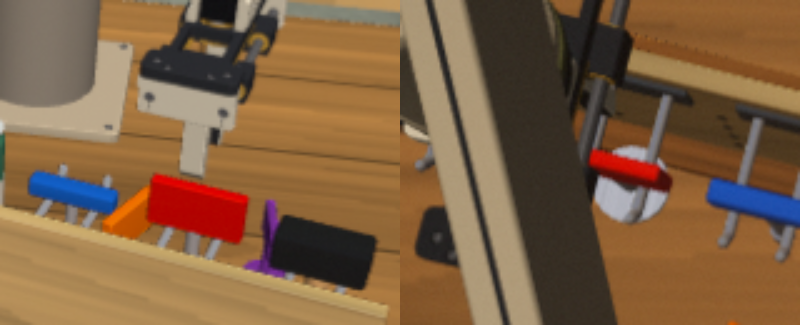

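The scene crop (left) shows the finger above the middle of the red wing at about (195,170), with clear gaps to its neighbours. I'll descend and grip.

```bash
python3 -m pendant '[[[0.5,0.1,0.2,2,0],[0.5,0,0,2,0],[0.5,0,0,1.6,0],[0.5,0,0,0,0],[0,0,0,0,0],[0,0,0,0,0],[0,0,0,0,0],[0,0,0,0,0]]]' 40; python3 -m pendant '[[[0,0,0,0,0],[0,0,0,0,0]]]'
```

```text
t: 4.1
tool_pos: [0.5292, 0.1935, 0.2093]
orientation: [2.444, 1.973, 0.002]
force: [-1.5, 1.0, 2.0]
opening: 0.0189
gripper_force: 0.6
t: 4.3
tool_pos: [0.5289, 0.1935, 0.2088]
orientation: [2.445, 1.973, 0.001]
force: [-1.6, 0.3, 2.5]
opening: 0.0121
gripper_force: 40.0
```

```bash
python3 -m pendant '[[[0,0,0,-1,0],[0,0,0,-1.2,0],[0,0,0,0,0],[0,0,0,0,0]]]'
python3 - <<'E'
from h import *
go((.527,.193,.229),-12.3)
E
```

```text
t: 4.7
tool_pos: [0.5292, 0.1935, 0.2311]
orientation: [2.445, 1.972, 0.002]
force: [1.3, -0.3, -1.7]
opening: 0.0116
gripper_force: 40.0
pos [0.5292 0.1935 0.2311] shift cm [-0.09 -0.21  0.21] t 4.7 F [ 1.3 -0.3 -1.7] open 0.0116
tool x,y,z: [[0.211, 0.977, 0.001], [0.977, -0.211, 0.001], [0.001, 0.0, -1.0]]
roll deg 0.1 or -179.9
```

```bash
python3 -m pendant '[[[0,0,-2,0,0],[0,0,-2,0,0],[0,0,-2,0,0],[0,0,-2,0,0],[0,0,-2,0,0],[0,0,0,0,0]]]';python3 -m pendant '[[[0,0,0,-4,0],[0,0,0,-4,0],[0,0,0,-4,0],[0,0,0,0,0]]]'
python3 - <<'E'
from h import *
S,T=robot.read_camera("scene"),robot.read_camera("top")
cv2.imwrite("pics/g2.png",np.vstack([S["img"][100:380,250:570],]))
go((.65,.12,.35),10.5);print(robot.read_state()['q'])
E
```

```text
t: 5.3
tool_pos: [0.4292, 0.215, 0.23]
orientation: [-2.443, -1.974, 0.001]
force: [0.6, 0.9, -1.3]
opening: 0.0114
gripper_force: 40.0
t: 5.7
tool_pos: [0.4335, 0.2151, 0.3569]
orientation: [2.443, 1.97, 0.015]
force: [-0.2, -0.3, -1.4]
opening: 0.0117
gripper_force: 40.0
pos [0.4319 0.2146 0.351 ] shift cm [-4.63 23.31  0.14] t 5.8 F [-0.   0.1 -2.4] open 0.0119
tool x,y,z: [[0.212, 0.977, 0.001], [0.977, -0.212, 0.002], [0.002, 0.001, -1.0]]
roll deg -22.71 or 157.29
[ 3.54784424e-01 -2.07019473e-01  1.57863458e+00 -1.22979061e-04
  1.76791924e+00  5.67943173e-01]
```

View pics/g2.png

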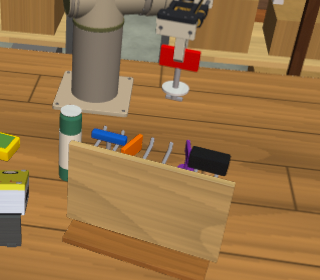

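The picture shows the stud hanging straight in the gripper, clear of the rack, with the other tools untouched. The rows can't command a tilt. I'll turn to the cover's azimuth and test what the arm does at the end of its reach.

```bash
python3 -m pendant '[[[0,-4,0,-3,-7.6],[0,-4,0,-2,-7.6],[0,-3,0,0,-7.5],[0,0,0,0,0]]]'
python3 - <<'E'
from h import *
a=np.deg2rad(10.5);go((.45*np.cos(a),.45*np.sin(a),.40),10.5);print(robot.read_state()['q'].round(3))
E
```

```text
t: 6.2
tool_pos: [0.4211, 0.1026, 0.3991]
orientation: [-2.006, -2.417, 0.003]
force: [0.8, 0.6, -2.0]
opening: 0.0116
gripper_force: 40.0
pos [0.4211 0.1026 0.3991] shift cm [-2.42  1.72 -0.09] t 6.2 F [ 0.8  0.6 -2. ] open 0.0116
tool x,y,z: [[-0.184, 0.983, -0.001], [0.983, 0.184, -0.001], [-0.001, -0.001, -1.0]]
roll deg 0.12 or -179.88
[ 1.220e-01 -3.180e-01  1.583e+00 -1.000e-03  1.878e+00 -6.400e-02]
```

```bash
python3 -m pendant '[[[0,2.5,2,0,0],[0,0,4,0,0],[0,0,5,0,0],[0,0,5,0,0],[0,0,5,0,0],[0,0,5,0,0],[0,0,5,0,0],[0,0,0,0,0]]]'
cat >> h.py <<'E'
def st():
    s=robot.read_state(); M=R.from_rotvec(s["orientation"]).as_matrix(); z=M[:,2]
    print("t",s["t"],"p",s["tool_pos"].round(4),"q",s["q"].round(3),"tilt",np.rad2deg(np.arccos(-z[2])).round(2),"tilt az",np.rad2deg(np.arctan2(z[1],z[0])).round(1),"y az",np.rad2deg(np.arctan2(M[1,1],M[0,1])).round(2),"xz",M[2,0].round(3),"F",s["force"].round(1),"op",s["opening"].round(4))
E
python3 -c "
from h import *
st()"; python3 -m pendant '[[[0,0,4,0,0],[0,0,4,0,0],[0,0,0,0,0]]]'>/dev/null;python3 -c "
from h import *
st()"
```

```text
t: 7.0
tool_pos: [0.7164, 0.1861, 0.3868]
orientation: [-2.005, -2.405, 0.019]
force: [0.0, 0.1, -4.4]
opening: 0.0116
gripper_force: 40.0Traceback (most recent call last):
  File "<string>", line 3, in <module>
    st()
    ~~^^
  File "h.py", line 31, in st
    print("t",s["t"],"p",s["tool_pos"].round(4),"q",s["q"].round(3),"tilt",np.rad2deg(np.arccos(-z[2])).round(2),"tilt az",np.rad2deg(np.arctan2(z[1],z[0])).round(1),"y az",np.rad2deg(np.arctan2(M[1,1],M[0,1])).round(2),"xz",M[2,0].round(3),"F",s["force"].round(1),"op",s["opening"].round(4))
                                                                                                                                                                                                                                                                              ^^^^^^^^^^^^^^^^^^
AttributeError: 'float' object has no attribute 'round'
Traceback (most recent call last):
  File "h.py", line 31, in st
    print("t",s["t"],"p",s["tool_pos"].round(4),"q",s["q"].round(3),"tilt",np.rad2deg(np.arccos(-z[2])).round(2),"tilt az",np.rad2deg(np.arctan2(z[1],z[0])).round(1),"y az",np.rad2deg(np.arctan2(M[1,1],M[0,1])).round(2),"xz",M[2,0].round(3),"F",s["force"].round(1),"op",s["opening"].round(4))
                                                                                                                                                                                                                                                                              ^^^^^^^^^^^^^^^^^^
AttributeError: 'float' object has no attribute 'round'
```

```bash
sed -i 's/s\["opening"\].round(4)/round(s["opening"],4)/' h.py; python3 -c "
from h import *
st()"; python3 -m pendant '[[[0,0,4,0,0],[0,0,4,0,0],[0,0,0,0,0]]]'>/dev/null;python3 -c "
from h import *
st()"
```

```text
t 7.3 p [0.7662 0.1954 0.3945] q [0.185 0.846 0.229 0.    2.076 0.003] tilt 0.5 tilt az -171.1 y az 10.41 xz 0.0 F [ 0.5  0.2 -3.5] op 0.0112
t 7.6 p [0.8036 0.1997 0.3783] q [ 0.18   0.992  0.03   0.003  2.085 -0.   ] tilt 1.96 tilt az 14.8 y az 10.43 xz 0.003 F [-0.3 -0.3 -3. ] op 0.012
```

The controller accepts a tilt at the reach limit, and it leans outward. I'll keep pushing.

```bash
python3 -m pendant '[[[0,0,4,0,0],[0,0,4,0,0],[0,0,4,0,0],[0,0,4,0,0]]]'>/dev/null;python3 -c "
from h import *
st()";  python3 -m pendant '[[[0,0,5,-3,0],[0,0,5,-3,0],[0,0,5,-3,0],[0,0,5,-3,0]]]'>/dev/null;python3 -c "
from h import *
st()"
```

```text
t 8.0 p [0.8637 0.2057 0.3486] q [ 0.172  1.034  0.03   0.011  1.931 -0.006] tilt 8.46 tilt az 13.7 y az 10.43 xz 0.008 F [ 0.3 -0.3 -1.2] op 0.0119
t 8.4 p [0.8878 0.2028 0.4183] q [ 0.16   0.967  0.023  0.022  1.86  -0.014] tilt 16.74 tilt az 13.3 y az 10.36 xz 0.014 F [-0.5 -0.2 -0.6] op 0.0117
```

```bash
python3 -m pendant '[[[0,1,5,-3,0],[0,1,5,-3,0],[0,1,5,-3,0]]]'>/dev/null;python3 -c "
from h import *
st()";  python3 -m pendant '[[[0,1,5,-3,0],[0,1,5,-3,0]]]'>/dev/null;python3 -c "
from h import *
st()"
```

```text
t 8.7 p [0.8929 0.2241 0.4722] q [0.182 0.914 0.023 0.021 1.813 0.007] tilt 22.41 tilt az 13.5 y az 10.27 xz 0.02 F [-1.1 -0.3 -1.7] op 0.0113
t 8.9 p [0.8926 0.2355 0.5132] q [0.195 0.875 0.023 0.02  1.785 0.019] tilt 26.28 tilt az 13.7 y az 10.18 xz 0.024 F [-0.2  0.5 -1.8] op 0.0116
```

```bash
python3 -m pendant '[[[0,-3,5,-3,0],[0,-3,5,-2,0]]]'>/dev/null;python3 -c "
from h import *
st()";  python3 -m pendant '[[[0,0,0,0,0]]]'>/dev/null;python3 -c "
from h import *
st()"
```

```text
t 9.1 p [0.9063 0.1881 0.549 ] q [ 0.127  0.842  0.023  0.056  1.759 -0.034] tilt 29.83 tilt az 13.6 y az 10.2 xz 0.026 F [ 1.1 -0.6 -1.7] op 0.012
t 9.2 p [0.9074 0.1826 0.5497] q [ 0.122  0.841  0.022  0.054  1.759 -0.034] tilt 29.89 tilt az 13.1 y az 9.86 xz 0.024 F [ 0.5 -0.  -1.5] op 0.012
```

Tilt is 29.9° at about azimuth 13°, close to the cover's 30° at 10.5°. The grip can swivel enough to take up the remainder. Next, the shift to a hover above the slot.

Run:
```python
from h import *
s=robot.read_state();z=R.from_rotvec(s["orientation"]).as_matrix()[:,2]
S=np.array([.5808,-.1812,.1115]); p=S-z*(.069+.09); print(p)
go(p)
```

```text
[ 0.50363055 -0.19913834  0.24935533]
pos [0.9074 0.1826 0.5497] shift cm [-30.77 -55.12   2.14] t 9.2 F [ 0.5 -0.  -1.5] open 0.012
tool x,y,z: [[-0.185, 0.982, 0.024], [0.855, 0.149, 0.498], [0.485, 0.113, -0.867]]
```

```bash
python3 -m pendant '[[[0,-1,-3,0,0],[0,-2,-4,0,0],[0,-2,-4,0,0],[0,-2,-4,0,0],[0,-2,-4,0,0],[0,-2,-4,0,0],[0,0,0,0,0]]]'>/dev/null;python3 - <<'E'
from h import *
st();go([ 0.50363055 ,-0.19913834 , 0.24935533])
E
```

```text
t 9.9 p [0.7708 0.0705 0.4513] q [-0.04   0.122  1.162  0.135  1.375 -0.215] tilt 28.73 tilt az 13.7 y az 9.94 xz 0.027 F [-0.3  0.7 -3.2] op 0.0119
pos [0.7708 0.0705 0.4513] shift cm [-22.03 -36.86   2.17] t 9.9 F [-0.3  0.7 -3.2] open 0.0119
tool x,y,z: [[-0.187, 0.982, 0.027], [0.864, 0.152, 0.48], [0.467, 0.114, -0.877]]
```

```bash
python3 -m pendant '[[[0,-2.2,-4,0,0],[0,-2.2,-4,0,0],[0,-2.2,-4,0,0],[0,-2.2,-4,0,0],[0,-2.2,-4,0,0],[0,-2.2,-4,0,0],[0,-2.2,-4,0,0],[0,0,0,0,0]]]'>/dev/null;python3 - <<'E'
from h import *
st();go([ 0.50363055 ,-0.19913834 , 0.24935533],10.5)
E
python3 -m pendant '[[[0,0,0,0,0],[0,0,0,0,0]]]'>/dev/null;python3 -c "
from h import *
st()"
```

```text
t 10.7 p [ 0.5627 -0.1235  0.3163] q [-0.533 -0.395  1.879  0.362  1.292 -0.749] tilt 29.3 tilt az 13.5 y az 9.89 xz 0.027 F [-0.2 -0.1 -2. ] op 0.0114
pos [ 0.5627 -0.1235  0.3163] shift cm [-6.5  -9.48  2.16] t 10.7 F [-0.2 -0.1 -2. ] open 0.0114
tool x,y,z: [[-0.186, 0.982, 0.027], [0.86, 0.15, 0.489], [0.476, 0.114, -0.872]]
roll deg 0.28 or -179.72
t 10.9 p [ 0.5671 -0.1208  0.3218] q [-0.525 -0.393  1.869  0.363  1.291 -0.746] tilt 29.69 tilt az 13.4 y az 10.22 xz 0.024 F [ 0.1  0.1 -1.6] op 0.0118
```

```bash
python3 -m pendant '[[[0,-2.2,-3.5,0,0],[0,-2.2,-3.5,0,0],[0,-2.2,-3,2,0],[0,0,0,1,0],[0,0,0,0,0],[0,0,0,0,0]]]'>/dev/null;python3 - <<'E'
from h import *
st();go([ 0.50363055 ,-0.19913834 , 0.24935533],10.5)
S,T=robot.read_camera("scene"),robot.read_camera("top")
cv2.imwrite("pics/h1.png",np.vstack([cv2.resize(S["img"][200:320,140:300],None,fx=2.5,fy=2.5),cv2.resize(T["img"][100:220,330:490],None,fx=2.5,fy=2.5)])[:600])
E
```

```text
t 11.5 p [ 0.5084 -0.197   0.2442] q [-0.761 -0.412  2.023  0.451  1.263 -1.028] tilt 29.62 tilt az 13.5 y az 10.27 xz 0.024 F [-0.3  0.  -2.1] op 0.0119
pos [ 0.5084 -0.197   0.2442] shift cm [-0.11 -0.18 -0.7 ] t 11.5 F [-0.3  0.  -2.1] open 0.0119
tool x,y,z: [[-0.192, 0.981, 0.024], [0.856, 0.155, 0.494], [0.481, 0.116, -0.869]]
roll deg 0.65 or -179.35
```

View pics/h1.png

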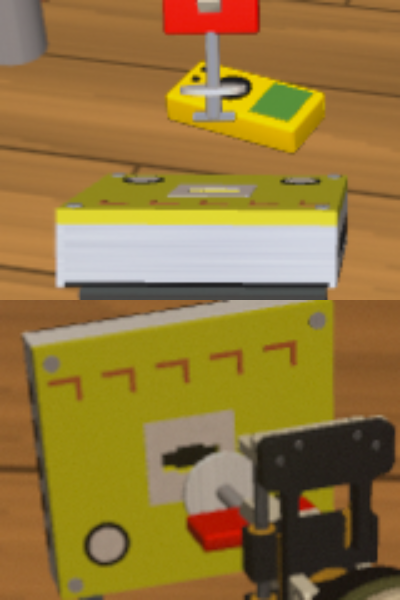

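The stud is tilted over the cover with its foot bar along the slot. In the scene the foot is at about (225,247) and the flange at (225,236); in the top view the flange is at (418,173). I'll check these against the predictions.

Run:
```python
from h import *
S,T=robot.read_camera("scene"),robot.read_camera("top")
s=robot.read_state();M=R.from_rotvec(s["orientation"]).as_matrix();z=M[:,2];p=s["tool_pos"]
print("foot pred scene",proj(S,p+z*.093),"flange pred scene",proj(S,p+z*.063),"top",proj(T,p+z*.063))
# flange blob
for n,c,box in(("s",S,(205,228,245,243)),("t",T,(395,150,445,200))):
    m=mask(c,(0,0,95),(180,60,255)); r=np.zeros_like(m); x0,y0,x1,y1=box; r[y0:y1,x0:x1]=255
    for b in blobs(m&r,20)[:3]: print(n,cv2.minAreaRect(b),cv2.boundingRect(b))
f,e=tri(S,(225.2,236),T,(418,173.2));print("flange tri",f,e,"in tool from tcp",M.T@(f-p)*1000)
# slot relative to tool, mm
SL=np.array([.5808,-.1812,.1115]);print("slot in tool mm",M.T@(SL-p)*1000)
```

```text
foot pred scene [224.61025732 249.10328992] flange pred scene [224.24518462 235.03749614] top [419.3549831  176.62477807]
s ((224.5, 235.0), (14.57737922668457, 22.4663143157959), 59.036251068115234) (212, 228, 26, 15)
t ((413.0, 167.0), (34.0, 36.0), 90.0) (395, 150, 37, 35)
flange tri [ 0.54365336 -0.1868082   0.19123108] 0.0010971252413381914 in tool from tcp [ 2.27827767  6.04856952 64.42993649]
slot in tool mm [ -1.20997554  -0.66695361 152.2428239 ]
```

```bash
python3 -m pendant '[[[0,-0.1,0,2,0],[0,0,0,2,0.6],[0,0,0,0.5,0],[0,0,0,0,0],[0,0,0,0,0],[0,0,0,0,0]]]'>/dev/null;python3 - <<'E'
from h import *
st()
S,T=robot.read_camera("scene"),robot.read_camera("top")
a=S["img"][240:300,190:262].copy();b=T["img"][130:190,380:452].copy()
im=np.vstack([cv2.resize(a,None,fx=5,fy=5,interpolation=2),cv2.resize(b,None,fx=5,fy=5,interpolation=2)])
s=robot.read_state();M=R.from_rotvec(s["orientation"]).as_matrix();z=M[:,2];p=s["tool_pos"]
for x in(-.018,.018):
    u=proj(S,p+z*.093+M[:,0]*x);print("foot",u); cv2.circle(im,tuple(int(v) for v in (u-[190,240])*5),2,(255,0,255),-1)
for k in np.linspace(0,2*np.pi,24):
    u=proj(T,p+z*.063+.028*(M[:,0]*np.cos(k)+M[:,1]*np.sin(k)));cv2.circle(im,tuple(int(v) for v in (u-[380,130])*5+[0,300]),2,(255,0,255),-1)
    u=proj(S,p+z*.063+.028*(M[:,0]*np.cos(k)+M[:,1]*np.sin(k)));cv2.circle(im,tuple(int(v) for v in (u-[190,240])*5),2,(0,0,255),-1)
cv2.imwrite("pics/h2.png",im);print("slot",M.T@(np.array([.5808,-.1812,.1115])-p)*1000)
E
```

```text
t 12.3 p [ 0.529  -0.1941  0.2048] q [-0.721 -0.34   2.041  0.455  1.163 -1.019] tilt 29.61 tilt az 13.4 y az 9.49 xz 0.029 F [-0.4 -0.3 -2.2] op 0.0115
foot [215.93910729 270.13881967]
foot [232.84644208 269.93127788]
slot [  0.57388458   0.54818071 107.21360612]
```

View pics/h2.png

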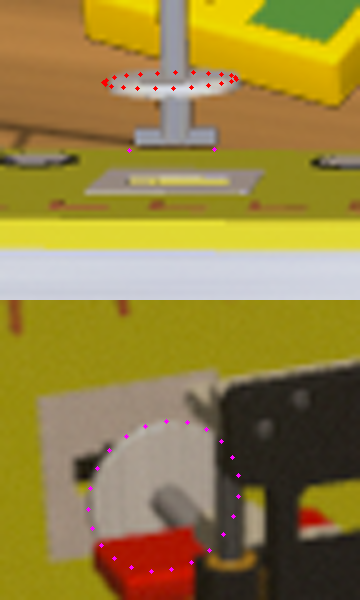

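The predicted flange outline fits the real one, and the foot sits centred over the slot in the scene crop (177 vs 178 px). I'll insert gently.

```bash
python3 -m pendant '[[[0,-0.1,0.05,1,0],[0,0,0,0.8,0],[0,0,0,0.5,0],[0,0,0,0,0],[0,0,0,0,0]]]';python3 -c "
from h import *
st();go((.5808,-.1812,.1115))"
```

```text
t: 12.9
tool_pos: [0.5402, -0.1916, 0.183]
orientation: [1.785, 2.126, 0.589]
force: [-0.0, -0.6, -1.0]
opening: 0.0116
gripper_force: 40.0
t 12.9 p [ 0.5402 -0.1916  0.183 ] q [-0.699 -0.293  2.045  0.459  1.111 -1.021] tilt 29.52 tilt az 13.6 y az 9.43 xz 0.031 F [-0.  -0.6 -1. ] op 0.0116
pos [ 0.5402 -0.1916  0.183 ] shift cm [0.06 0.12 8.29] t 12.9 F [-0.  -0.6 -1. ] open 0.0116
tool x,y,z: [[-0.181, 0.983, 0.031], [0.859, 0.143, 0.492], [0.479, 0.116, -0.87]]
```

```bash
python3 -m pendant '[[[0,0,0.1,0.5,0],[0,0,0,0.4,0],[0,0,0,0.3,0],[0,0,0,0,0]]]';python3 -c "
from h import *
st();go((.5808,-.1812,.1115))"
```

```text
t: 13.3
tool_pos: [0.5468, -0.19, 0.1729]
orientation: [1.785, 2.127, 0.589]
force: [0.6, -0.7, -1.7]
opening: 0.0116
gripper_force: 40.0
t 13.3 p [ 0.5468 -0.19    0.1729] q [-0.686 -0.269  2.044  0.461  1.085 -1.02 ] tilt 29.51 tilt az 13.6 y az 9.43 xz 0.031 F [ 0.6 -0.7 -1.7] op 0.0116
pos [ 0.5468 -0.19    0.1729] shift cm [0.06 0.03 7.07] t 13.3 F [ 0.6 -0.7 -1.7] open 0.0116
tool x,y,z: [[-0.181, 0.983, 0.031], [0.859, 0.143, 0.492], [0.479, 0.116, -0.87]]
```

```bash
for i in 1; do python3 -m pendant '[[[0,0,0,0.2,0],[0,0,0,0,0],[0,0,0,0,0]]]' | grep force: ; python3 -m pendant '[[[0,0,0,0.2,0],[0,0,0,0,0],[0,0,0,0,0]]]'| grep force: ; python3 -m pendant '[[[0,0,0,0.2,0],[0,0,0,0,0],[0,0,0,0,0]]]'| grep force: ; done; python3 -c "
from h import *
st();go((.5808,-.1812,.1115))"
```

```text
force: [-0.6, 0.0, -2.7]
gripper_force: 40.0
force: [-9.0, 2.0, 7.4]
gripper_force: 40.0
force: [-29.4, 2.9, 25.7]
gripper_force: 40.1
t 14.2 p [ 0.5495 -0.1903  0.1714] q [-0.682 -0.262  2.041  0.46   1.077 -1.021] tilt 29.55 tilt az 13.4 y az 9.59 xz 0.029 F [-29.4   2.9  25.7] op 0.0116
pos [ 0.5495 -0.1903  0.1714] shift cm [ 0.16 -0.13  6.81] t 14.2 F [-29.4   2.9  25.7] open 0.0116
tool x,y,z: [[-0.182, 0.983, 0.029], [0.858, 0.145, 0.492], [0.48, 0.114, -0.87]]
```

Firm contact at the expected depth. I'll ease the press and try the turn while watching the wrist torque.

```bash
python3 -m pendant '[[[0,0,-0.05,-0.15,0],[0,0,0,0,4],[0,0,0,0,6],[0,0,0,0,6],[0,0,0,0,0]]]'|grep force; python3 -c "
from h import *
st();s=robot.read_state();M=R.from_rotvec(s['orientation']).as_matrix();print('tool F',(M.T@s['force']).round(1),'tau',(M.T@s['wrist_torque']).round(2))"
```

```text
force: [-2.8, 0.7, 6.1]
gripper_force: 40.0
t 14.7 p [ 0.5499 -0.1906  0.1716] q [-0.683 -0.263  2.043  0.463  1.075 -0.739] tilt 29.71 tilt az 13.2 y az -8.91 xz 0.165 F [-2.8  0.7  6.1] op 0.0115
tool F [ 1.5  0.3 -6.6] tau [ 0.1  -0.04 -0.06]
```

```bash
python3 -m pendant '[[[0,0,0,0,8],[0,0,0,0,8],[0,0,0,0,8],[0,0,0,0,8],[0,0,0,0,0]]]'|grep force
cat >> h.py <<'E'
def ft():
    s=robot.read_state();M=R.from_rotvec(s['orientation']).as_matrix();print('tool F',(M.T@s['force']).round(1),'tau',(M.T@s['wrist_torque']).round(2))
E
python3 -c "
from h import *
st();ft()"; python3 -m pendant '[[[0,0,0,0,8],[0,0,0,0,8],[0,0,0,0,8],[0,0,0,0,8],[0,0,0,0,8.5],[0,0,0,0,2],[0,0,0,0,0],[0,0,0,0,0]]]'|grep force; python3 -c "
from h import *
st();ft();go((.5808,-.1812,.1115))"
```

```text
force: [-2.8, -0.2, 6.3]
gripper_force: 40.0
t 15.2 p [ 0.5499 -0.1907  0.1715] q [-0.683 -0.263  2.043  0.463  1.075 -0.179] tilt 29.71 tilt az 13.2 y az -42.16 xz 0.388 F [-2.8 -0.2  6.3] op 0.0115
tool F [ 0.8  0.1 -6.8] tau [ 0.05 -0.23 -0.03]
force: [-1.0, 0.2, 5.7]
gripper_force: 40.0
t 16.0 p [ 0.5499 -0.1907  0.1715] q [-0.683 -0.263  2.043  0.463  1.074  0.557] tilt 29.71 tilt az 13.2 y az -80.01 xz 0.495 F [-1.   0.2  5.7] op 0.0116
tool F [ 2.  -0.6 -5.4] tau [-0.1   0.01 -0.06]
pos [ 0.5499 -0.1907  0.1715] shift cm [-0.19 -0.21  6.81] t 16.0 F [-1.   0.2  5.7] open 0.0116
tool x,y,z: [[0.859, 0.135, 0.495], [0.173, -0.984, -0.032], [0.483, 0.113, -0.869]]
```

```bash
python3 -m pendant '[[[0,0,0,0.1,0],[0,0,0,0,0],[0.4,0,0,0,0],[0.4,0,0,0,0],[0.4,0,0,0,0],[0.4,0,0,0,0]]]'; python3 -m pendant '[[[0.4,0,0,-2,0],[0.4,0,0,-3,0],[0.4,0,0,-4,0],[0.4,0,0,-4,0],[0.4,-4,0,-2,0],[0.4,-5,0,0,0],[0.4,-5,0,0,0],[0.4,0,0,0,0]]]'
python3 - <<'E'
from h import *
st()
S,T=robot.read_camera("scene"),robot.read_camera("top")
cv2.imwrite("pics/f1.png",np.vstack([cv2.resize(S["img"][210:310,150:290],None,fx=3,fy=3),cv2.resize(T["img"][100:200,340:480],None,fx=3,fy=3)]))
E
```

```text
t: 16.6
tool_pos: [0.5491, -0.1897, 0.1683]
orientation: [-2.954, -0.245, -0.772]
force: [-0.1, -0.4, -0.8]
opening: 0.0355
gripper_force: 0.0
t: 17.4
tool_pos: [0.3521, -0.226, 0.2251]
orientation: [-2.953, -0.233, -0.766]
force: [-0.5, -0.2, -0.7]
opening: 0.0371
gripper_force: 0.0
t 17.4 p [ 0.3521 -0.226   0.2251] q [-1.163 -0.703  2.245  0.506  1.514  0.243] tilt 29.36 tilt az 13.8 y az -80.37 xz 0.489 F [-0.5 -0.2 -0.7] op 0.0371
```

View pics/f1.png

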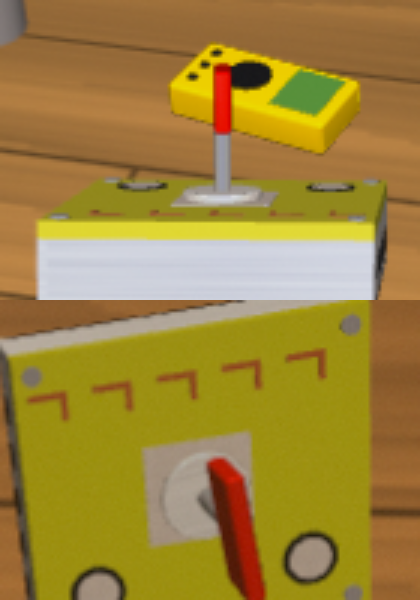

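The stud stands flat in the slot with its wing turned up and down the slope, and the gripper is clear of it. Handing in.

```bash
python3 -m pendant '[[[0.4,0,0,0,0],[0.4,0,0,0,0]]]' | grep force; python3 -c "
from plant import robot
print(robot.close_job())"
```

```text
force: [-0.4, -0.3, -0.8]
gripper_force: 0.0
the job is handed in; nothing more can be done
None
```

The stud is off its hook, seated flat in the cover slot, turned 90° and released. I handed the job in at about 17.7 s of robot time, well under the 53 s limit; no verdict came back.

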